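# Set and lock the changeover dial

### The job

Set the bench unit for the next bottle size: with the fingertips, push the dial's upright post round until the white mark on the dial lines up with the one long line on the scale ring, and only then push the locking slide fully home toward the dial. Only push, gently: do not grip or lift anything, do not turn the scale ring or shove the unit along the bench, and leave the loose things beside it where they stand.

Things in the scene. Friction and masses are not known exactly. Their poses are not given: they have to be found in the camera images.
- setting_unit: Grey setting unit, 3.2 kg, loose on four rubber feet on the bench. Housing 186 x 180 mm, top 38 mm above the bench, with a 70 mm wide tongue, as high, at the front, reaching to 158 mm in front of the dial axis. Origin: on the bench, under the dial axis; x points from the tongue toward the dial and on (away from the robot, within 0.3 rad), y left, z up.
- dial (a joint): Angle in rad of the black dial (112 mm diameter, flat top 62 mm above the bench) about the vertical through the unit's origin. Grows counterclockwise from above; 0 when mark and post point along the unit's +x. Stops at -2.7 and 2.0. Friction 0.08 N m (2.3 N at the post): stays where left. Starts with its mark on the unit's right, 0.8 to 3.1 rad clockwise of the target line.
- post_top (a point): Centre of the top of the steel finger post, which stands on the dial 35 mm from its axis at the same angle as the mark: a freely revolving sleeve, 12 mm diameter (17 mm collar at its foot), from 62 to 91 mm above the bench.
- dial_mark (a point): Outer end of the white index mark (3 mm wide line, from just outside the post to the rim and down it), on the dial's rim 56 mm from the axis, 62 mm above the bench.
- scale (a joint): Angle in rad of the scale ring (bare metal, 164 mm diameter, top 52 mm above the bench, seen round the dial) about the same axis and in the same sense: the long target line points along the unit's +x at 0. The ring is clamped stiffly and is not to be turned. The dial is set when joint dial equals joint scale.
- target_line (a point): Inner end of the target line, 58.5 mm from the axis, 52 mm above the bench; its frame's x points outward along the line. The target line is black, 20 mm long, 3 mm wide, with a small steel tab (12 mm wide, top 53 mm above the bench) at its outer end; the other scale lines, seven on each side, 10 degrees apart, are thin and 7.5 mm long.
- lock (a joint): Travel in m of the locking slide on the tongue, toward the dial along the unit's +x: 0 open (as it starts), 0.020 fully home against its stop. About 2.5 N to move; it stays where it is left.
- lock_top (a point): 1 mm above the middle of the top of the slide's upright steel thumb piece: 10 mm thick along x, 26 mm wide along y, top 77 mm above the bench; 133 mm in front of the dial axis when open. Push its rear face, the one away from the dial. A low shoe lies before it, the tongue (38 mm high) behind it, guide strips (46 mm high) beside it.
- makeup_bottle: Bystander: white bottle with a cap, 58 mm diameter, 130 mm high, upright on the bench to the left of the unit. Origin: centre of its underside.
- cap_grey: Bystander: grey ribbed bottle cap, 62 mm diameter, 26 mm high, on the bench left and in front of the unit. Origin: centre of its underside.
- sprocket: Bystander: steel sprocket, 74 mm diameter, 18 mm high, flat on the bench right and in front of the unit. Origin: centre of its underside.

How it is judged:
By the outcome, as a careful person would: the job done as asked, in the order asked, and still so for the second after the job is handed in, with the robot touching nothing.
It also fails if it takes over 54 s, if anything falls off the work surface, if the arm or the gripper's body presses on something with over 40 N, if the wrist force passes 120 N, or if a joint passes its speed limit or range.

### The arm

A 6-joint arm with a two-finger parallel gripper is mounted at the origin on a cart in front of the work surface, level with it; the furniture and walls round the work are solid. World frame = base frame: x ahead of the robot, y to its left, z up, the work surface at z = 0. Lengths are in mm, angles in rad, forces in N, time in s.
With the tool pointing down it reaches from about 350 to 775 mm from the base axis. Payload 7.3 kg.
Tool frame: the origin (TCP) lies on the centre line of the jaws, within the pads' length; the fingertips stand bot.tip_reach ahead of it and the grasp point (between the pads) lies 6 mm ahead of it (bot.tip_reach is the distance from the TCP to the fingertips, in mm); z points along the fingers, y is the direction in which the jaws open and shut (so a half turn about z gives the same grasp; the last joint's range is limited). The gripper opens to 92 mm and grips with 3 to 60 N. Pads are 19 mm wide; open, the fingers measure 130 mm over their backs; the gripper's body (75 mm by 190 mm) begins 47 mm behind the grasp point.
Start: joints at [1.17, 0.342, 1.524, -0, 1.275, -0.146], TCP at [132.31, 508.071, 251.741] pointing down, gripper open.
Joint ranges: [-2.53, 2.53], [-0.77, 2.02], [0.04, 2.7], [-1, 4.14], [0.28, 2.66], [-3.11, 3.11]. Speed limits (rad/s): [2.57, 2.57, 3.14, 3.14, 3.14, 3.14].

### API

Orientations are given as [roll, pitch, yaw] about the fixed x, y, z axes, in that order (R = Rz(yaw) Ry(pitch) Rx(roll)).
In Python, from plant import bot gives the robot as it stands.
- The arm moves only by the tool step_arm, never from a script. Its argument "deltas" is a list of rows, each a list of 6 numbers: the shift along the tool's x, y, z in mm, then the turn, a rotation vector about the tool's x, y, z in rad. A call has 1 to 5 rows; each row is the pose to reach, as a shift and turn from the pose commanded when the call began, along the tool's axes at that moment; what a row does not reach only later rows make up. A row lasts 1/12 s, in which the tool goes at most 41.7 mm and 7.16 degrees, less where a joint would pass 70% of its speed; a pose out of reach is approached as far as the arm can. A call with a gripper value outside its range is refused whole. "fingers" is the finger opening in mm, from 0 to 91.8, set as the call begins (left out, the last holds). The fingers move at their own pace and stop on an object; the grip force is fixed at half the most. Time passes only in rows, so rows that repeat a pose let the fingers close. It gives the time, the measured TCP pose, the force and the opening at its end, in the units of the state.
- bot.get_obs(): the state, without advancing time (a new reading comes with each control period).
- bot.capture(name): name is "side" or "top"; returns a dict with "color" (400x640x3 uint8, red, green, blue), "fx", "fy", "cx", "cy" (pixels), "R" (3x3) and "t" (3): a world point X has camera coordinates R X + t. Camera axes: x right, y down, z forward; pixel columns grow to the right and rows downward; lengths in mm; the calibration is good to about 2 mm. A picture is of the moment at which its call begins. There is no depth.
- bot.close_job(): hands the job in, once; it reports no verdict.
Trained networks look in a picture, given as the dict that the camera call returned (one of the last four; its "shot" number tells which), for a name from the list of things; names that differ only in an ending like _2 or _b are one class to them, and where a whole thing is asked for, a point or a joint stands for the part that bears it (a point fixed in the world has none). Each returns a list of dicts, best first, with "p" (0 to 1); they miss things now and then, are a little off and sometimes report something else, mostly with a low value. They report only what shows in the picture. A call takes as long as a camera call.
- bot.boxes_of(query, picture): "rect" ([centre column, centre row, width, height] in pixels, round what is visible of it).
The state is a dict: "time": time; "joint_positions": joint angles; "dq": joint speeds; "tau": joint torques, N m; "tool_pos": TCP position; "tcp_rot": TCP orientation; "contact_force": force on the tool from outside, world axes, zero at the start; "moment": the same for the moment, N m; "grip_width": finger opening in mm.
Only numpy, scipy, OpenCV 4.12 (cv2) and the standard library are available. Lean on these libraries where they do the work, as an engineer would, in place of code of your own. Each camera call takes 0.05 s, during which the arm holds its last target. There are 200 camera calls.

## Working session

There is one attempt and no reset: what is moved stays moved. The work goes in short steps, Python scripts to look and compute and a tool call to move; the robot and the scene stay as the last step left them, time stands still between calls to the robot, and variables do not carry over. Pictures are saved under pics/ and viewed, about 8 in all and at most 12, crops included, and the job is handed in when it is done.

Besides the shell and the picture viewer there is one more tool, called after "Emit:" as a command line: name --pt "numbers of a row" for each row, then --argument value for the rest. step_arm: Moves the arm, as the interface text tells. Its arguments: {"type":"object","properties":{"deltas":{"type":"array"},"fingers":{"type":"number"}},"required":["deltas"]}

```bash
mkdir -p pics; cat > h.py <<'E'
from plant import bot
import cv2,numpy as np
def shot(n,f):
    c=bot.capture(n); cv2.imwrite('pics/'+f,c['color'][:,:,::-1]); return c
def onz(c,u,v,z):
    R=np.array(c['R']);t=np.array(c['t']);d=R.T@np.array([(u-c['cx'])/c['fx'],(v-c['cy'])/c['fy'],1]);o=-R.T@t
    return o+d*(z-o[2])/d[2]
def proj(c,X):
    p=np.array(c['R'])@X+np.array(c['t']);return np.array([c['fx']*p[0]/p[2]+c['cx'],c['fy']*p[1]/p[2]+c['cy']])
E
python3 - <<'E'
from h import *
o=bot.get_obs();print(o['time'],o['tool_pos'],o['tcp_rot'],o['grip_width'],bot.tip_reach)
for n in('top','side'):
    c=shot(n,n+'0.png');print(n,-np.array(c['R']).T@c['t'],c['fx'])
    for q,z in(('setting_unit',38),('dial',62),('post_top',91),('dial_mark',62),('scale',52),('target_line',52),('lock_top',77),('makeup_bottle',60),('cap_grey',26),('sprocket',18)):
        for b in bot.boxes_of(q,c)[:2]: print(q,round(b['p'],2),np.round(b['rect']),np.round(onz(c,*b['rect'][:2],z)))
im=np.hstack([cv2.imread('pics/top0.png')])
E
```

```text
0.0 [132.17281781 507.71887172 251.06313478] [-3.14010618e+00 -2.07511648e-04  2.88677251e+00] 91.92398285751426 25.0
top [544.39045597  78.73802569 928.79454812] 385.45640209416797
setting_unit 0.69 [312. 207.  87. 112.] [583.  93.  38.]
setting_unit 0.68 [308. 193.  52.  47.] [616. 105.  38.]
dial 0.78 [310. 192.  52.  46.] [616. 100.  62.]
post_top 0.9 [312. 195.  49.  46.] [608.  95.  91.]
dial_mark 0.79 [311. 194.  43.  49.] [611.  97.  62.]
scale 0.58 [310. 193.  67.  74.] [615.  99.  52.]
target_line 0.78 [312. 192.  71.  73.] [618.  94.  52.]
lock_top 0.44 [302. 244.  14.  17.] [498. 113.  77.]
makeup_bottle 0.63 [243. 160.  33.  28.] [685. 254.  60.]
cap_grey 0.7 [310. 206.  89. 114.] [585.  99.  26.]
cap_grey 0.66 [239. 217.  26.  26.] [555. 264.  26.]
sprocket 0.74 [312. 191.  71.  73.] [622.  95.  18.]
sprocket 0.67 [353. 250.  24.  29.] [485.  -5.  18.]
side [262.41298381 817.28719944 452.57757673] 495.54731137375023
setting_unit 0.71 [304. 239. 155.  78.] [582. 126.  38.]
dial 0.66 [292. 218.  64.  46.] [615. 101.  62.]
post_top 0.98 [292. 216.  62.  40.] [593. 147.  91.]
post_top 0.58 [292. 230.  95.  44.] [571. 194.  91.]
dial_mark 0.83 [294. 218.  60.  46.] [614.  99.  62.]
scale 0.58 [290. 230.  95.  40.] [607. 128.  52.]
target_line 0.88 [292. 230.  96.  40.] [604. 126.  52.]
lock_top 0.59 [355. 231.  19.  22.] [487. 136.  77.]
makeup_bottle 0.68 [210. 253.  40.  84.] [688. 255.  60.]
cap_grey 0.75 [288. 302.  43.  30.] [537. 288.  26.]
sprocket 0.93 [382. 234.  31.  16.] [470.  26.  18.]
```

```bash
python3 - <<'E'
import cv2,numpy as np
a=cv2.imread('pics/top0.png')[140:280,230:390];b=cv2.imread('pics/side0.png')[170:310,180:420]
cv2.imwrite('pics/a.png',cv2.resize(a,None,fx=4.28,fy=4.28,interpolation=2)[:600])
cv2.imwrite('pics/b.png',cv2.resize(b,None,fx=3.3,fy=3.3,interpolation=2))
E
```

```text
(no output)
```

View pics/a.png

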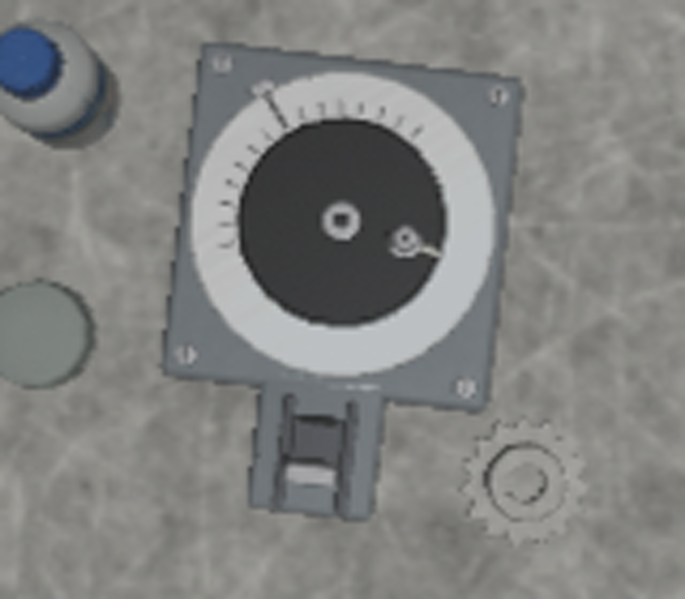

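View pics/b.png

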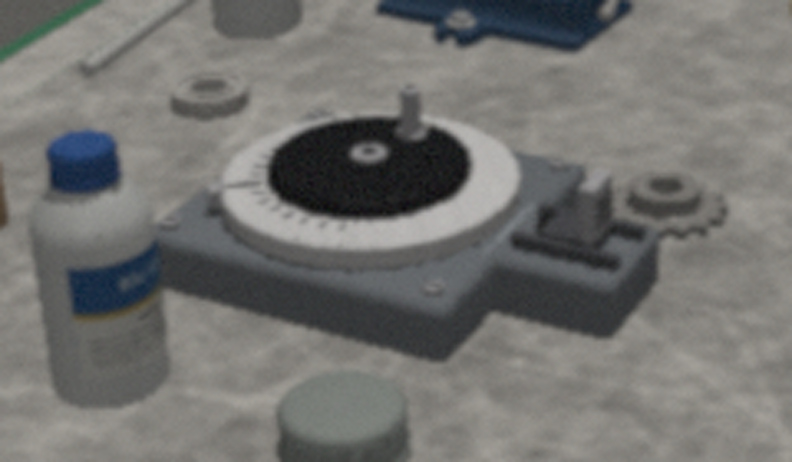

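The top view shows the axis hub at about px (310,192). The post is at (324,196) with the mark at (332,199), pointing right and slightly back. The long line is at about (294,165), forward-left. The slide's thumb piece is at (302,251). Next I'll measure these by polar sampling.

```bash
cat >> h.py <<'E'
def mean(n,k=6):
    cs=[bot.capture(n) for _ in range(k)];c=dict(cs[0]);c['color']=np.mean([x['color'] for x in cs],0).astype(np.float32);return c
def samp(c,P):
    uv=np.array([proj(c,p) for p in P.reshape(-1,3)],np.float32).reshape(P.shape[:2]+(2,))
    return cv2.remap(c['color'].mean(2).astype(np.float32),uv[...,0],uv[...,1],cv2.INTER_LINEAR)
def polar(c,ax,z,r0,r1):
    th=np.arange(-180,180,.5);r=np.arange(r0,r1,1.)
    T,Rr=np.meshgrid(np.radians(th),r)
    return th,r,samp(c,np.stack([ax[0]+Rr*np.cos(T),ax[1]+Rr*np.sin(T),0*T+z],-1))
def axis(c,g):
    # dial rim (dark->bright edge) at z=62 fitted by circle
    a=np.array(g,float)
    for _ in range(3):
        th,r,I=polar(c,a,62,46,68)
        D=np.clip(np.diff(I,axis=0),0,None);e=(D*(r[:-1]+.5)[:,None]).sum(0)/(D.sum(0)+1e-6)
        ok=(D.sum(0)>40);t=np.radians(th)
        for _ in range(4):
            A=np.c_[np.cos(t),np.sin(t),0*t+1];s=np.linalg.lstsq(A[ok],e[ok],rcond=None)[0];ok=ok&(abs(A@s-e)<2)
        a+=s[:2]
    return a,s[2]
def lines(c,a):
    th,r,I=polar(c,a,52,63,77); p=I.mean(0); d=cv2.medianBlur(p[None].astype(np.float32),5)[0]
    b=np.median(p); k=np.arange(len(th)); i=np.argmin(np.where(np.abs(th-30)<40,p,999)); w=slice(i-10,i+11); m=np.clip(np.max(p[w])-8-p[w],0,None); tl=(m*th[w]).sum()/m.sum()
    th,r,I=polar(c,a,62,44,54); p=I.mean(0); i=np.argmax(p); w=np.arange(i-14,i+15)%len(th); m=np.clip(p[w]-np.median(p)-12,0,None); mk=th[i]+(m*(np.arange(-14,15)*.5)).sum()/m.sum()
    return tl,mk
E
python3 - <<'E'
from h import *
for n in('top','side'):
    c=mean(n);a,r=axis(c,[616,100]);print(n,a,r,lines(c,a))
    if n=='top':
        L=[onz(c,230+u/4.28,140+v/4.28,z)[:2] for u,v,z in((404,238,91),(438,253,62),(310,468,77),(262,90,53),(285,124,52),(525,482,18),(205,45,38),(520,80,38),(255,508,38),(368,520,38))]
        for p in L: print(np.round(p),np.degrees(np.arctan2(*(p-a)[::-1])),np.hypot(*(p-a)))
E
```

```text
top [617.75472808 100.59921091] 55.635173640571765 (np.float64(31.995588887675652), np.float64(-106.89652794722784))
[606.  67.] -108.36962818005009 35.78784038131254
[601.  48.] -107.51537990316308 55.040585910046296
[488. 112.] 175.15771796565537 130.2890228881327
[687. 144.] 32.271244455434186 81.41447921573683
[669. 131.] 31.025964527473676 59.53178402255177
[479.  -4.] -142.82855128134457 173.59934782674816
[713. 177.] 38.763677053908964 121.9913809473108
[698.   5.] -49.87725450096314 125.15146604692605
[463. 142.] 165.02356632860827 159.89117589341615
[458.  81.] -173.07070048158104 160.4623353812976
side [613.78495574 107.51369615] 58.63492605909816 (np.float64(-11.904399999783463), np.float64(-99.91098584690722))
```

```bash
cat >> h.py <<'E'
from scipy.spatial.transform import Rotation as Ro
def tool(yaw): return Ro.from_euler('xyz',[np.pi,0,yaw])
def pose():
    o=bot.get_obs();return np.array(o['tool_pos']),Ro.from_euler('xyz',o['tcp_rot'])
def call(p,R,wps):
    out=[np.r_[R.inv().apply(np.array(w[:3])-p),(R.inv()*tool(w[3])).as_rotvec()] for w in wps]
    print('['+','.join('['+','.join(f'{v:.1f}' if i<3 else f'{v:.3f}' for i,v in enumerate(r))+']' for r in out)+']')
def seq(wps,n=5):
    p,R=pose()
    for i in range(0,len(wps),n):
        g=wps[i:i+n];call(p,R,g);p,R=np.array(g[-1][:3]),tool(g[-1][3])
E
python3 - <<'E'
from h import *
p,R=pose();y0=bot.get_obs()['tcp_rot'][2]
e=np.array([580,75.5,160,np.radians(-17)]);s=np.r_[p,y0]
seq([s+(e-s)*k/30 for k in range(1,31)])
E
```

```text
[[-18.1,-10.2,3.1,0.000,-0.000,0.106],[-36.2,-20.4,6.1,0.000,-0.000,0.212],[-54.2,-30.6,9.2,0.000,-0.000,0.318],[-72.3,-40.8,12.2,0.000,-0.000,0.424],[-90.4,-51.0,15.3,0.000,-0.000,0.531]]
[[-20.7,0.4,3.1,0.000,-0.000,0.106],[-41.5,0.7,6.1,0.000,-0.000,0.212],[-62.2,1.1,9.2,0.000,-0.000,0.318],[-83.0,1.4,12.2,-0.000,-0.000,0.424],[-103.7,1.8,15.3,0.000,-0.000,0.531]]
[[-17.7,10.8,3.1,0.000,-0.000,0.106],[-35.4,21.6,6.1,-0.000,-0.000,0.212],[-53.1,32.4,9.2,0.000,-0.000,0.318],[-70.9,43.2,12.2,0.000,-0.000,0.424],[-88.6,54.0,15.3,0.000,-0.000,0.531]]
[[-9.8,18.3,3.1,-0.000,-0.000,0.106],[-19.6,36.6,6.1,-0.000,-0.000,0.212],[-29.4,54.9,9.2,-0.000,-0.000,0.318],[-39.2,73.1,12.2,-0.000,-0.000,0.424],[-49.1,91.4,15.3,0.000,-0.000,0.531]]
[[0.8,20.7,3.1,0.000,-0.000,0.106],[1.6,41.5,6.1,-0.000,-0.000,0.212],[2.4,62.2,9.2,-0.000,-0.000,0.318],[3.2,82.9,12.2,-0.000,-0.000,0.424],[4.0,103.7,15.3,-0.000,-0.000,0.531]]
[[11.2,17.5,3.1,0.000,-0.000,0.106],[22.4,35.0,6.1,0.000,-0.000,0.212],[33.5,52.5,9.2,-0.000,-0.000,0.318],[44.7,69.9,12.2,0.000,-0.000,0.424],[55.9,87.4,15.3,0.000,-0.000,0.531]]
```

Emit:
step_arm --pt "-18 -10 3 0 0 0.106" --pt "-36 -20 6 0 0 0.212" --pt "-54 -31 9 0 0 0.318" --pt "-72 -41 12 0 0 0.424" --pt "-90 -51 15 0 0 0.53" --fingers 0

```text
time: 2.12
tool_pos: [207.1, 435.3, 236.7]
tcp_rot: [3.141, -0.0, 2.352]
contact_force: [-0.2, 0.1, -0.0]
grip_width: 63.0
```

Emit:
step_arm --pt "-21 0 3 0 0 0.106" --pt "-42 1 6 0 0 0.212" --pt "-62 1 9 0 0 0.318" --pt "-83 1 12 0 0 0.424" --pt "-104 2 15 0 0 0.53"

```text
time: 2.53
tool_pos: [282.1, 363.2, 221.7]
tcp_rot: [3.141, -0.0, 1.822]
contact_force: [0.5, -0.1, -0.1]
grip_width: 29.6
```

Emit:
step_arm --pt "-18 11 3 0 0 0.106" --pt "-35 22 6 0 0 0.212" --pt "-53 32 9 0 0 0.318" --pt "-71 43 12 0 0 0.424" --pt "-89 54 15 0 0 0.53"

```text
time: 2.95
tool_pos: [357.0, 290.8, 206.7]
tcp_rot: [3.141, -0.0, 1.292]
contact_force: [0.6, -0.2, -0.3]
grip_width: 0.8
```

Emit:
step_arm --pt "-10 18 3 0 0 0.106" --pt "-20 37 6 0 0 0.212" --pt "-29 55 9 0 0 0.318" --pt "-39 73 12 0 0 0.424" --pt "-49 91 15 0 0 0.53"

```text
time: 3.37
tool_pos: [431.4, 219.0, 191.7]
tcp_rot: [3.142, -0.0, 0.762]
contact_force: [0.2, 0.7, -0.3]
grip_width: 0.1
```

Emit:
step_arm --pt "1 21 3 0 0 0.106" --pt "2 42 6 0 0 0.212" --pt "2 62 9 0 0 0.318" --pt "3 83 12 0 0 0.424" --pt "4 104 15 0 0 0.53"

```text
time: 3.78
tool_pos: [506.4, 146.8, 176.6]
tcp_rot: [-3.141, -0.0, 0.231]
contact_force: [0.1, 1.5, -0.4]
grip_width: 0.4
```

Emit:
step_arm --pt "11 17 3 0 0 0.106" --pt "22 35 6 0 0 0.212" --pt "33 52 9 0 0 0.318" --pt "45 70 12 0 0 0.424" --pt "56 87 15 0 0 0.53"

```text
time: 4.2
tool_pos: [581.4, 75.3, 161.5]
tcp_rot: [-3.141, -0.0, -0.299]
contact_force: [-0.3, 0.4, 0.7]
grip_width: 0.3
```

Emit:
step_arm --pt "0 0 20 0 0 0" --pt "0 0 40 0 0 0" --pt "0 0 55 0 0 0" --pt "0 0 63 0 0 0" --pt "0 0 63 0 0 0"

```text
time: 4.62
tool_pos: [579.5, 76.1, 96.8]
tcp_rot: [3.141, 0.004, -0.293]
contact_force: [0.1, -0.1, -0.3]
grip_width: -0.0
```

Emit:
step_arm --pt "2 0 0 0 0 0" --pt "4 0 0 0 0 0" --pt "6 0 0 0 0 0" --pt "7 0 0 0 0 0" --pt "8 0 0 0 0 0"

```text
time: 5.03
tool_pos: [588.7, 73.9, 99.4]
tcp_rot: [-3.141, -0.001, -0.293]
contact_force: [0.1, -0.6, 0.1]
grip_width: 0.2
```

```bash
python3 - <<'E'
from h import *
c=shot('side','s1.png');cv2.imwrite('pics/s1c.png',cv2.resize(c['color'][120:280,180:420,::-1],None,fx=3.3,fy=3.3,interpolation=2))
print(pose()[0],bot.get_obs()['contact_force'])
E
```

```text
[588.74616607  73.77157813  99.26992335] [-0.36188513 -0.48021278  0.43401005]
```

View pics/s1c.png

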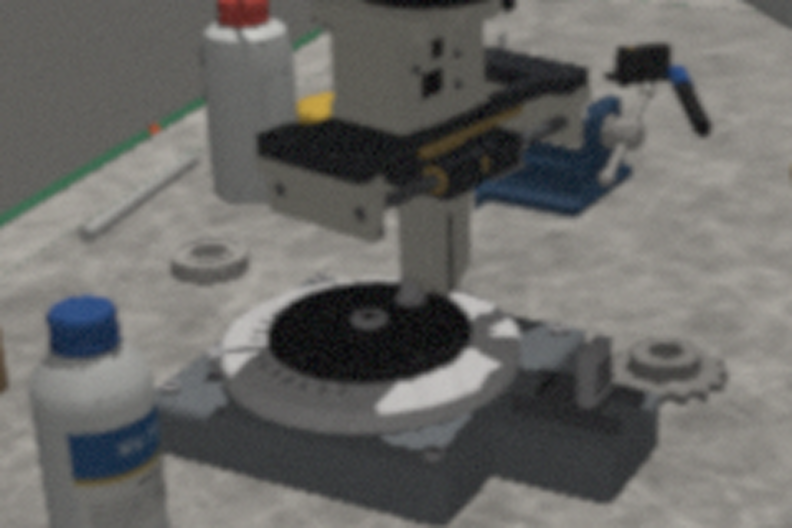

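```bash
cat >> h.py <<'E'
AX=np.array([617.75,100.6])
def arc(f,z=98,d=15.5,r=35):
    f=np.radians(f);er=np.array([np.cos(f),np.sin(f)]);et=np.array([-er[1],er[0]])
    return np.r_[AX+r*er-d*et,z,f+np.pi/2]
E
python3 - <<'E'
from h import *
seq([arc(-114+3.5*k) for k in range(1,41)])
E
```

```text
[[2.3,-0.1,1.3,-0.000,-0.001,0.065],[4.4,0.9,1.3,-0.000,-0.001,0.003],[6.6,1.8,1.3,-0.000,-0.001,-0.058],[8.8,2.5,1.3,-0.000,-0.001,-0.119],[11.0,3.1,1.3,-0.000,-0.001,-0.180]]
[[2.2,0.9,0.0,0.000,0.000,-0.061],[4.4,1.6,0.0,0.000,0.000,-0.122],[6.6,2.2,0.0,-0.000,0.000,-0.183],[8.9,2.7,0.0,0.000,0.000,-0.244],[11.2,3.0,0.0,-0.000,0.000,-0.305]]
[[2.2,0.9,0.0,-0.000,0.000,-0.061],[4.4,1.6,0.0,0.000,0.000,-0.122],[6.6,2.2,0.0,0.000,0.000,-0.183],[8.9,2.7,0.0,0.000,0.000,-0.244],[11.2,3.0,0.0,0.000,0.000,-0.305]]
[[2.2,0.9,0.0,-0.000,0.000,-0.061],[4.4,1.6,0.0,0.000,0.000,-0.122],[6.6,2.2,0.0,-0.000,0.000,-0.183],[8.9,2.7,0.0,0.000,0.000,-0.244],[11.2,3.0,0.0,0.000,0.000,-0.305]]
[[2.2,0.9,0.0,-0.000,0.000,-0.061],[4.4,1.6,0.0,0.000,0.000,-0.122],[6.6,2.2,0.0,-0.000,0.000,-0.183],[8.9,2.7,0.0,0.000,0.000,-0.244],[11.2,3.0,0.0,-0.000,0.000,-0.305]]
[[2.2,0.9,0.0,0.000,0.000,-0.061],[4.4,1.6,0.0,0.000,0.000,-0.122],[6.6,2.2,0.0,-0.000,0.000,-0.183],[8.9,2.7,0.0,0.000,0.000,-0.244],[11.2,3.0,0.0,-0.000,0.000,-0.305]]
[[2.2,0.9,0.0,0.000,0.000,-0.061],[4.4,1.6,0.0,0.000,0.000,-0.122],[6.6,2.2,0.0,0.000,0.000,-0.183],[8.9,2.7,0.0,0.000,0.000,-0.244],[11.2,3.0,0.0,0.000,0.000,-0.305]]
[[2.2,0.9,0.0,0.000,0.000,-0.061],[4.4,1.6,0.0,0.000,0.000,-0.122],[6.6,2.2,0.0,-0.000,0.000,-0.183],[8.9,2.7,0.0,0.000,0.000,-0.244],[11.2,3.0,0.0,-0.000,0.000,-0.305]]
```

Emit:
step_arm --pt "2.3 0 1 0 0 0.04" --pt "4.4 1 1 0 0 0" --pt "6.6 1.8 1 0 0 -0.06" --pt "8.8 2.5 1 0 0 -0.12" --pt "11 3.1 1 0 0 -0.18"

```text
time: 5.5
tool_pos: [597.0, 67.6, 97.7]
tcp_rot: [3.141, 0.002, -0.11]
contact_force: [-2.9, -0.5, 2.1]
grip_width: 0.5
```

Emit:
step_arm --pt "2.2 0.9 0 0 0 -0.061" --pt "4.4 1.6 0 0 0 -0.122" --pt "6.6 2.2 0 0 0 -0.183" --pt "8.9 2.7 0 0 0 -0.244" --pt "11.2 3 0 0 0 -0.305"

```text
time: 5.92
tool_pos: [608.0, 63.0, 97.8]
tcp_rot: [3.141, 0.002, 0.195]
contact_force: [-1.5, -2.8, 1.5]
grip_width: 0.3
```

```bash
python3 - <<'E'
from h import *
c=bot.capture('side');d=bot.capture('top')
cv2.imwrite('pics/s2c.png',np.vstack([cv2.resize(x[...,::-1],None,fx=3,fy=3,interpolation=2)[:300] for x in (c['color'][170:270,200:420],d['color'][140:240,220:440])]))
print(pose()[0],bot.get_obs()['contact_force'])
p=pose();print((p[0][:2]-AX), np.degrees(bot.get_obs()['tcp_rot'][2])-90)
E
```

```text
[608.41672615  63.08625291  97.78137482] [-2.74882493 -1.84573945  0.1538179 ]
[ -9.33327385 -37.51374709] -78.98481714218869
```

View pics/s2c.png

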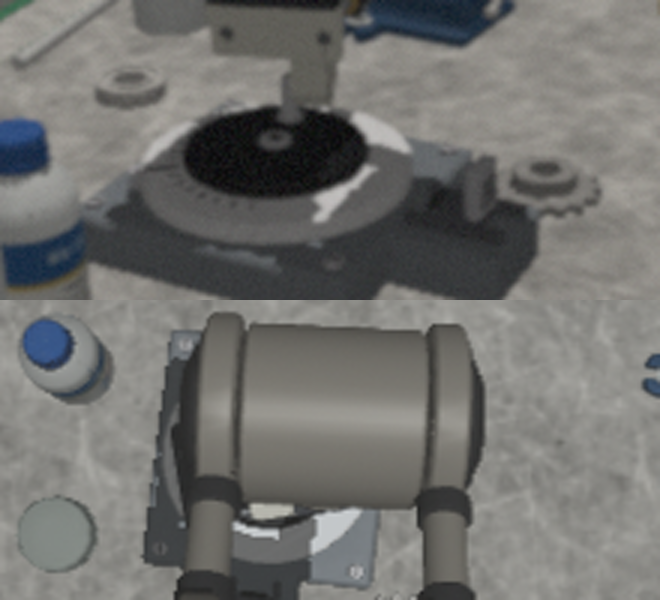

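The post is moving with the fingers, with contact force at about 3 N as expected. I'll carry on along the arc.

Emit:
step_arm --pt "2.2 0.9 0 0 0 -0.061" --pt "4.4 1.6 0 0 0 -0.122" --pt "6.6 2.2 0 0 0 -0.183" --pt "8.9 2.7 0 0 0 -0.244" --pt "11.2 3 0 0 0 -0.305"

```text
time: 6.43
tool_pos: [619.9, 62.3, 97.8]
tcp_rot: [3.142, 0.001, 0.498]
contact_force: [-2.4, -2.7, 1.0]
grip_width: 0.4
```

Emit:
step_arm --pt "2.2 0.9 0 0 0 -0.061" --pt "4.4 1.6 0 0 0 -0.122" --pt "6.6 2.2 0 0 0 -0.183" --pt "8.9 2.7 0 0 0 -0.244" --pt "11.2 3 0 0 0 -0.305"

```text
time: 6.85
tool_pos: [631.4, 64.8, 97.8]
tcp_rot: [3.141, 0.001, 0.803]
contact_force: [-1.0, -3.2, -0.2]
grip_width: 0.4
```

Emit:
step_arm --pt "2.2 0.9 0 0 0 -0.061" --pt "4.4 1.6 0 0 0 -0.122" --pt "6.6 2.2 0 0 0 -0.183" --pt "8.9 2.7 0 0 0 -0.244" --pt "11.2 3 0 0 0 -0.305"

```text
time: 7.27
tool_pos: [641.6, 70.7, 97.9]
tcp_rot: [3.141, 0.001, 1.107]
contact_force: [-0.8, -3.1, 0.4]
grip_width: 0.4
```

```bash
python3 - <<'E'
from h import *
p=pose()[0];y=np.degrees(bot.get_obs()['tcp_rot'][2])
f=y-90;print(p,y,'ideal',arc(f)[:2],'phi',f)
seq([arc(f+3.5*k) for k in range(1,13)])
E
```

```text
[641.59673479  70.74125162  97.85258674] 63.453077948680104 ideal [642.13247901  71.09161615] phi -26.546922051319896
[[2.7,1.2,-0.1,0.001,0.001,-0.061],[4.9,2.0,-0.1,0.001,0.001,-0.122],[7.2,2.6,-0.2,0.001,0.001,-0.183],[9.5,3.0,-0.2,0.001,0.001,-0.244],[11.8,3.4,-0.2,0.001,0.001,-0.305]]
[[2.2,0.9,0.0,0.000,0.000,-0.061],[4.4,1.6,0.0,0.000,0.000,-0.122],[6.6,2.2,0.0,-0.000,0.000,-0.183],[8.9,2.7,0.0,0.000,0.000,-0.244],[11.2,3.0,0.0,0.000,0.000,-0.305]]
[[2.2,0.9,0.0,0.000,0.000,-0.061],[4.4,1.6,0.0,-0.000,0.000,-0.122]]
```

Emit:
step_arm --pt "2.3 0.9 0 0 0 -0.061" --pt "4.5 1.7 0 0 0 -0.122" --pt "6.8 2.3 0 0 0 -0.183" --pt "9.1 2.8 0 0 0 -0.244" --pt "11.4 3.1 0 0 0 -0.305"

```text
time: 7.68
tool_pos: [649.8, 79.5, 97.9]
tcp_rot: [3.14, 0.001, 1.412]
contact_force: [0.6, -2.8, 0.7]
grip_width: 0.6
```

Emit:
step_arm --pt "2.2 0.9 0 0 0 -0.061" --pt "4.4 1.6 0 0 0 -0.122" --pt "6.6 2.2 0 0 0 -0.183" --pt "8.9 2.7 0 0 0 -0.244" --pt "11.2 3 0 0 0 -0.305"

```text
time: 8.1
tool_pos: [654.6, 90.2, 97.9]
tcp_rot: [3.14, 0.001, 1.717]
contact_force: [1.3, -3.8, -0.5]
grip_width: -0.0
```

Emit:
step_arm --pt "2.2 0.9 0 0 0 -0.061" --pt "4.4 1.6 0 0 0 -0.122" --pt "6 2 0 0 0 -0.16" --pt "6 2 0 0 0 -0.16"

```text
time: 8.43
tool_pos: [655.6, 96.9, 97.9]
tcp_rot: [3.14, 0.001, 1.876]
contact_force: [0.6, -2.0, -0.7]
grip_width: 0.5
```

```bash
python3 - <<'E'
from h import *
o=bot.get_obs();p=o['tool_pos'];y=np.degrees(o['tcp_rot'][2])
f=y-90;print(p,y,'ideal',arc(f)[:2],'phi',f,o['contact_force'],o['time'])
c=mean('side',3);d=bot.capture('top')
cv2.imwrite('pics/s3c.png',np.vstack([cv2.resize(x[...,::-1],None,fx=3,fy=3,interpolation=2)[:300] for x in (c['color'][170:270,200:420].astype(np.uint8),d['color'][140:240,220:440])]))
E
```

```text
[655.55455598  96.90849916  97.89519252] 107.50919704113123 ideal [655.79171615  96.3481966 ] phi 17.50919704113123 [ 0.56447059 -2.02607736 -0.65365574] 8.4333
```

View pics/s3c.png

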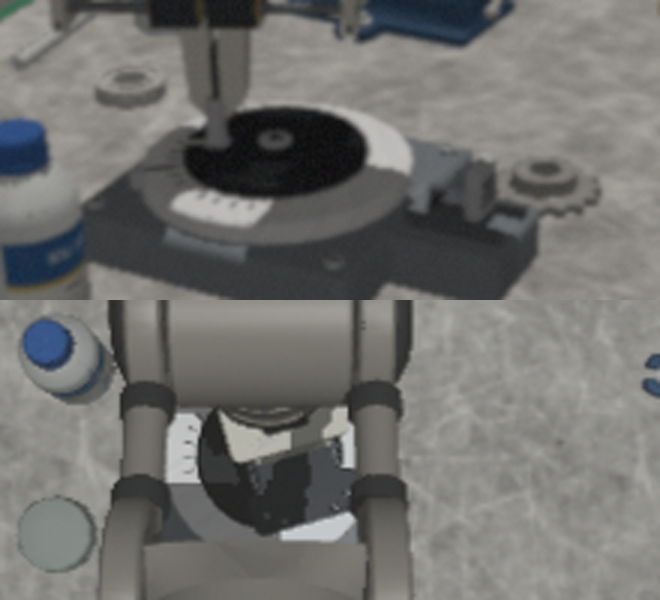

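The post is now just short of the long line. The arm hides the dial from the top camera, so I'll back off, lift and swing clear to measure.

```bash
python3 - <<'E'
from h import *
p,R=pose();y=bot.get_obs()['tcp_rot'][2]
u=R.apply([1,0,0]);print(u)
a=p-6*u;w=[np.r_[p-3*u,y],np.r_[a,y]]+[np.r_[a+[0,0,k],y] for k in (35,70,105)]
s=np.r_[a+[0,0,105],y];e=np.array([480,-200,200,y]);w+=[s+(e-s)*k/10 for k in range(1,11)]
seq(w)
E
```

```text
[-2.99475653e-01  9.54103919e-01 -2.12891231e-04]
[[-3.0,-0.0,-0.0,0.001,0.000,0.000],[-6.0,-0.0,-0.0,0.001,0.000,0.000],[-6.0,0.0,-35.0,0.001,0.000,0.000],[-6.0,0.1,-70.0,0.001,0.000,0.000],[-6.0,0.1,-105.0,0.001,0.000,0.000]]
[[-22.5,-25.6,0.3,0.000,0.000,0.000],[-44.9,-51.2,0.6,0.000,0.000,0.000],[-67.4,-76.9,0.9,0.000,0.000,0.000],[-89.9,-102.5,1.2,0.000,0.000,0.000],[-112.3,-128.1,1.4,0.000,0.000,0.000]]
[[-22.5,-25.6,0.3,0.000,0.000,0.000],[-44.9,-51.2,0.6,0.000,0.000,0.000],[-67.4,-76.9,0.9,0.000,0.000,0.000],[-89.9,-102.5,1.2,0.000,0.000,0.000],[-112.3,-128.1,1.4,0.000,0.000,0.000]]
```

Emit:
step_arm --pt "-3 0 0 0 0 0" --pt "-6 0 0 0 0 0" --pt "-6 0 -35 0 0 0" --pt "-6 0 -70 0 0 0" --pt "-6 0 -105 0 0 0"

```text
time: 9.05
tool_pos: [656.4, 91.1, 203.3]
tcp_rot: [-3.139, -0.001, 1.876]
contact_force: [1.1, -0.3, 0.0]
grip_width: 0.6
```

Emit:
step_arm --pt "-22 -26 0 0 0 0" --pt "-45 -51 0 0 0 0" --pt "-67 -77 0 0 0 0" --pt "-90 -102 0 0 0 0" --pt "-112 -128 0 0 0 0"

```text
time: 9.47
tool_pos: [567.5, -55.3, 202.8]
tcp_rot: [3.141, -0.0, 1.877]
contact_force: [0.8, -1.4, 0.8]
grip_width: 0.6
```

Emit:
step_arm --pt "-22 -26 0 0 0 0" --pt "-45 -51 0 0 0 0" --pt "-67 -77 0 0 0 0" --pt "-90 -102 0 0 0 0" --pt "-112 -128 0 0 0 0"

```text
time: 9.88
tool_pos: [479.2, -200.7, 202.8]
tcp_rot: [3.141, -0.0, 1.876]
contact_force: [-0.5, 0.4, 0.4]
grip_width: 0.3
```

```bash
python3 - <<'E'
from h import *
print(bot.get_obs()['time'],pose()[0])
c=mean('top',6);a,r=axis(c,AX);print(a,r,lines(c,a))
cv2.imwrite('pics/t4.png',cv2.resize(c['color'][140:280,230:390,::-1].astype(np.uint8),None,fx=4.28,fy=4.28,interpolation=2)[:600])
E
```

```text
9.8833 [ 479.24853782 -200.69401663  202.82675621]
[617.76362021 100.55639304] 55.61603388353439 (np.float64(32.025976034521), np.float64(19.872096899712897))
```

View pics/t4.png

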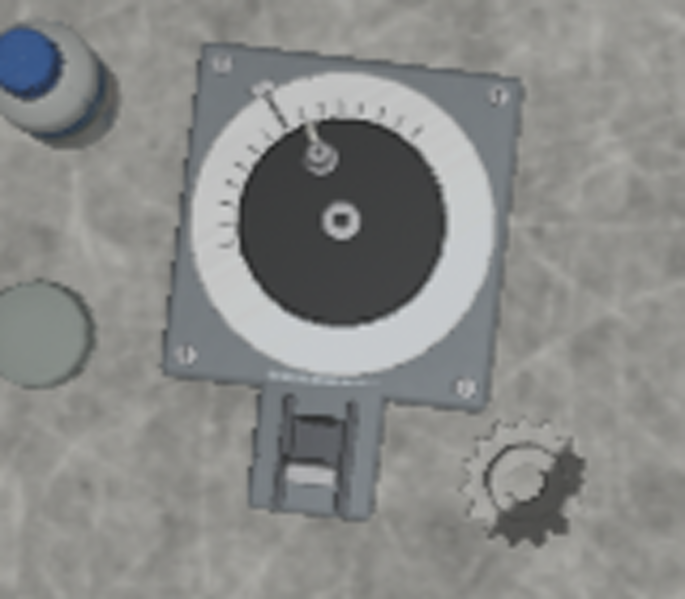

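The unit hasn't shifted. The mark is at 19.9° and the line at 32.0°, so 12.15° remains. When pushing, the mark sits about 1.4° ahead of the tool angle. I'll return, finish the arc to a tool angle of about 30.6° and re-measure.

```bash
python3 - <<'E'
from h import *
p,R=pose();y=bot.get_obs()['tcp_rot'][2]
s=np.r_[p,y];e=arc(8,200)
w=[s+(e-s)*k/10 for k in range(1,11)]
w+=[arc(8,z) for z in (165,130,105,98,98)]
w+=[arc(f) for f in (11,14,17,20,23)]+[arc(f) for f in (25.5,28,29.5,30.5,30.5)]
seq(w)
E
```

```text
[[22.3,25.3,0.3,0.000,-0.000,0.017],[44.6,50.6,0.6,0.000,-0.000,0.033],[66.9,75.9,0.9,0.000,-0.000,0.050],[89.2,101.1,1.2,0.000,-0.000,0.067],[111.5,126.4,1.5,0.000,-0.001,0.083]]
[[24.3,23.3,0.3,0.000,-0.000,0.017],[48.7,46.7,0.5,-0.000,-0.000,0.033],[73.0,70.0,0.8,-0.000,-0.000,0.050],[97.3,93.4,1.1,-0.000,-0.000,0.067],[121.6,116.7,1.4,-0.000,-0.000,0.083]]
[[0.0,-0.0,35.0,0.000,0.000,0.000],[0.0,-0.0,70.0,0.000,0.000,0.000],[0.0,-0.0,95.0,0.000,0.000,0.000],[0.0,-0.0,102.0,0.000,0.000,0.000],[0.0,-0.0,102.0,0.000,0.000,0.000]]
[[1.9,0.8,0.0,0.000,0.000,-0.052],[3.7,1.4,0.0,0.000,0.000,-0.105],[5.7,2.0,0.0,0.000,0.000,-0.157],[7.6,2.5,0.0,0.000,0.000,-0.209],[9.6,2.8,0.0,0.000,0.000,-0.262]]
[[1.5,0.6,0.0,0.000,0.000,-0.044],[3.1,1.2,0.0,0.000,0.000,-0.087],[4.1,1.5,0.0,0.000,0.000,-0.113],[4.7,1.7,0.0,0.000,0.000,-0.131],[4.7,1.7,0.0,0.000,0.000,-0.131]]
```

Emit:
step_arm --pt "22 25 0 0 0 0.017" --pt "45 51 1 0 0 0.033" --pt "67 76 1 0 0 0.05" --pt "89 101 1 0 0 0.067" --pt "111.5 126.4 1.5 0 0 0.083"

```text
time: 10.6
tool_pos: [568.2, -51.9, 201.2]
tcp_rot: [3.141, -0.0, 1.795]
contact_force: [1.0, -1.0, -0.2]
grip_width: 0.4
```

Emit:
step_arm --pt "24 23 0 0 0 0.017" --pt "49 47 0 0 0 0.033" --pt "73 70 1 0 0 0.05" --pt "97 93 1 0 0 0.067" --pt "121.6 116.7 1.4 0 0 0.083"

```text
time: 11.02
tool_pos: [654.5, 93.0, 199.6]
tcp_rot: [-3.141, -0.0, 1.712]
contact_force: [1.3, -0.1, 0.2]
grip_width: 0.2
```

Emit:
step_arm --pt "0 0 0 0 0 0" --pt "0 0 0 0 0 0"

```text
time: 11.18
tool_pos: [654.1, 92.9, 198.8]
tcp_rot: [-3.141, -0.0, 1.716]
contact_force: [-0.3, -0.7, 1.0]
grip_width: 0.3
```

```bash
python3 - <<'E'
from h import *
o=bot.get_obs();print(o['tool_pos'],np.degrees(o['tcp_rot'])-90,arc(8))
E
```

```text
[654.13908003  92.85590616 198.82971501] [-269.94330921  -90.02346189    8.31939565] [654.56656547  90.12190347  98.           1.71042267]
```

Emit:
step_arm --pt "-2.5 0 35 0 0 0" --pt "-2.5 0 70 0 0 0" --pt "-2.5 0 95 0 0 0" --pt "-2.5 0 101 0 0 0" --pt "-2.5 0 101 0 0 0"

```text
time: 11.6
tool_pos: [653.0, 86.6, 96.9]
tcp_rot: [-3.137, -0.001, 1.711]
contact_force: [-0.1, -0.2, -0.5]
grip_width: 0.1
```

Emit:
step_arm --pt "1.9 0.8 0 0 0 -0.052" --pt "3.7 1.4 0 0 0 -0.105" --pt "5.7 2 0 0 0 -0.157" --pt "7.6 2.5 0 0 0 -0.209" --pt "7.6 2.5 0 0 0 -0.209"

```text
time: 12.02
tool_pos: [657.1, 95.0, 101.7]
tcp_rot: [3.138, 0.001, 1.922]
contact_force: [-0.2, 0.0, 0.2]
grip_width: 0.3
```

```bash
cat >> h.py <<'E'
def eff():
    o=bot.get_obs();f=np.degrees(o['tcp_rot'][2])-90;q=np.array(o['tool_pos']);i=arc(f);t=np.array([np.cos(i[3]),np.sin(i[3])]);n=np.array([t[1],-t[0]])
    d=q[:2]-i[:2];print('t',o['time'],'f',f,'tan',d@t,'rad',d@n,'eff',f+np.degrees(d@t/35),'z',q[2],o['contact_force']);return f
E
python3 - <<'E'
from h import *
eff();seq([arc(f) for f in (22,25,27.5,29.5,30.5)])
E
```

```text
t 12.0167 f 20.118771627756715 tan -3.337971120237343 rad 0.019014337104762892 eff 14.654438561295137 z 101.6635098605425 [-0.15508306  0.04921088  0.20153541]
[[4.5,0.5,3.7,0.004,0.001,-0.033],[6.4,1.2,3.7,0.004,0.001,-0.085],[8.0,1.7,3.7,0.004,0.001,-0.129],[9.3,2.0,3.7,0.004,0.002,-0.164],[9.9,2.2,3.7,0.004,0.002,-0.181]]
```

Emit:
step_arm --pt "3 0.5 0 0 0 -0.033" --pt "5 1.2 0 0 0 -0.085" --pt "7 1.7 0 0 0 -0.129" --pt "8 2 0 0 0 -0.164" --pt "8 2 0 0 0 -0.164"

```text
time: 12.43
tool_pos: [656.5, 102.5, 101.2]
tcp_rot: [3.138, 0.003, 2.083]
contact_force: [1.0, -1.7, 1.1]
grip_width: 0.6
```

```bash
python3 - <<'E'
from h import *
f=eff();seq([arc(30.6)])
E
```

```text
t 12.4333 f 29.37468302864771 tan -1.8475709857524398 rad -0.2855175241073497 eff 26.35016817623514 z 101.15435217112793 [ 0.965532   -1.7345429   1.13122411]
[[2.6,0.6,3.1,0.004,0.003,-0.021]]
```

Emit:
step_arm --pt "0.8 0.2 0 0 0 -0.01" --pt "1.5 0.4 0 0 0 -0.02" --pt "2.1 0.5 0 0 0 -0.02" --pt "2.1 0.5 0 0 0 -0.02"

```text
time: 12.77
tool_pos: [654.8, 105.0, 99.4]
tcp_rot: [3.14, 0.0, 2.103]
contact_force: [2.3, -1.5, 1.8]
grip_width: 0.3
```

```bash
python3 - <<'E'
from h import *
eff();seq([arc(30.6)])
E
```

```text
t 12.7667 f 30.501617167711302 tan 0.4935574929081072 rad -0.8025348481734985 eff 31.309581776016806 z 99.41653507835879 [ 2.27684257 -1.49171347  1.82384934]
[[-0.4,0.8,1.4,0.001,0.000,-0.002]]
```

```bash
python3 - <<'E'
from h import *
p,R=pose();y=bot.get_obs()['tcp_rot'][2]
u=R.apply([1,0,0]);a=p-6*u
s=np.r_[a+[0,0,105],y];e=np.array([470,-170,200,np.radians(60)]);w=[s+(e-s)*k/10 for k in range(1,11)]
p0=pose
import h
h.pose=lambda:(s[:3],tool(y)); seq(w)
E
```

```text
[[-13.7,-29.9,0.4,0.000,-0.000,0.106],[-27.4,-59.8,0.9,0.000,-0.000,0.211],[-41.1,-89.7,1.3,0.000,-0.000,0.317],[-54.9,-119.5,1.8,0.000,-0.000,0.422],[-68.6,-149.4,2.2,0.000,-0.000,0.528]]
[[-26.9,-18.9,0.4,0.000,-0.000,0.106],[-53.8,-37.8,0.9,-0.000,-0.000,0.211],[-80.7,-56.7,1.3,0.000,-0.000,0.317],[-107.6,-75.6,1.8,0.000,-0.000,0.422],[-134.5,-94.5,2.2,0.000,-0.000,0.528]]
```

Emit:
step_arm --pt "-3 0 0 0 0 0" --pt "-6 0 0 0 0 0" --pt "-6 0 -35 0 0 0" --pt "-6 0 -70 0 0 0" --pt "-6 0 -105 0 0 0"

```text
time: 13.18
tool_pos: [656.6, 99.7, 203.7]
tcp_rot: [-3.138, -0.002, 2.103]
contact_force: [1.1, 0.3, 0.3]
grip_width: 0.6
```

Emit:
step_arm --pt "-14 -30 0 0 0 0.106" --pt "-27 -60 1 0 0 0.211" --pt "-41 -90 1 0 0 0.317" --pt "-55 -119 2 0 0 0.422" --pt "-69 -149 2 0 0 0.528"

```text
time: 13.6
tool_pos: [562.7, -36.1, 201.1]
tcp_rot: [-3.14, -0.001, 1.571]
contact_force: [-0.3, -0.2, 0.9]
grip_width: 0.2
```

Emit:
step_arm --pt "-27 -19 0 0 0 0.106" --pt "-54 -38 1 0 0 0.211" --pt "-81 -57 1 0 0 0.317" --pt "-108 -76 2 0 0 0.422" --pt "-134 -94 2 0 0 0.528"

```text
time: 14.02
tool_pos: [469.2, -170.6, 199.2]
tcp_rot: [-3.139, -0.0, 1.042]
contact_force: [0.1, 0.1, 0.1]
grip_width: 0.3
```

```bash
python3 - <<'E'
from h import *
print(bot.get_obs()['time'],pose()[0])
c=mean('top',10);a,r=axis(c,AX);print(a,r,lines(c,a))
s=cv2.resize(c['color'][155:215,275:345,::-1].astype(np.uint8),None,fx=8,fy=8,interpolation=2)
cv2.imwrite('pics/t5.png',s)
th,r,I=polar(c,a,62,44,54);k=(th>20)&(th<46);print(np.c_[th[k],I.mean(0)[k],polar(c,a,52,63,77)[2].mean(0)[k]].round(0)[::2].tolist())
E
```

```text
14.0167 [ 469.21970965 -170.63168675  199.24213372]
[617.75661368 100.55583608] 55.6226387512388 (np.float64(32.02459151036715), np.float64(33.10287909253615))
[[20.0, 60.0, 188.0], [22.0, 60.0, 186.0], [22.0, 60.0, 188.0], [24.0, 60.0, 191.0], [24.0, 60.0, 193.0], [26.0, 61.0, 194.0], [26.0, 62.0, 194.0], [28.0, 63.0, 194.0], [28.0, 69.0, 191.0], [30.0, 83.0, 179.0], [30.0, 108.0, 154.0], [32.0, 134.0, 126.0], [32.0, 150.0, 125.0], [34.0, 149.0, 153.0], [34.0, 134.0, 178.0], [36.0, 112.0, 190.0], [36.0, 90.0, 194.0], [38.0, 75.0, 194.0], [38.0, 67.0, 194.0], [40.0, 62.0, 194.0], [40.0, 60.0, 193.0], [42.0, 60.0, 190.0], [42.0, 60.0, 190.0], [44.0, 60.0, 192.0], [44.0, 59.0, 194.0], [46.0, 59.0, 195.0]]
```

View pics/t5.png

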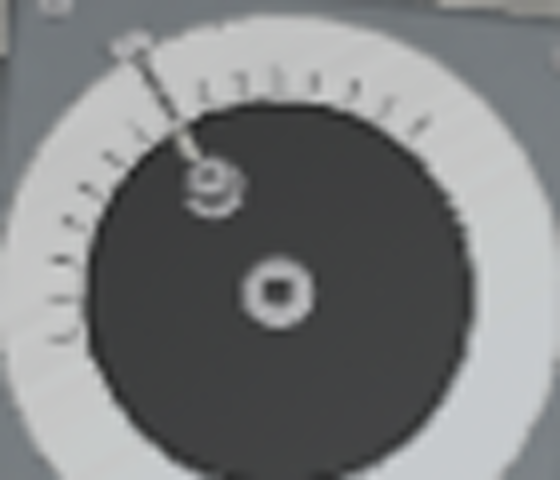

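```bash
python3 - <<'E'
from h import *
c=mean('top',12);a,r=axis(c,AX)
# ring outer edge z=52
b=a.copy()
for _ in range(3):
    th,rr,I=polar(c,b,52,74,90);D=np.clip(-np.diff(I,axis=0),0,None);e=(D*(rr[:-1]+.5)[:,None]).sum(0)/(D.sum(0)+1e-6);t=np.radians(th);ok=D.sum(0)>30
    for _ in range(5):
        A=np.c_[np.cos(t),np.sin(t),0*t+1];s=np.linalg.lstsq(A[ok],e[ok],rcond=None)[0];ok&=abs(A@s-e)<1.5
    b+=s[:2]
print('dial axis',a,'ring axis',b,s[2])
def peak(p,th,lo,hi,sg):
    k=(th>=lo)&(th<=hi);q=sg*p[k];q=np.clip(q-np.percentile(q,30)-4,0,None);return (q*th[k]).sum()/q.sum()
for ax in(a,b):
    for r0,r1 in((60,66),(66,72),(72,77)):
        th,_,I=polar(c,ax,52,r0,r1);print('line',r0,peak(I.mean(0),th,26,38,-1),end=' ')
    for r0,r1 in((43,47),(47,51),(51,55)):
        th,_,I=polar(c,ax,62,r0,r1);print('mark',r0,peak(I.mean(0),th,22,44,1),end=' ')
    th,_,I=polar(c,ax,52,60.5,65.5);print('\nticks',[round(float(peak(I.mean(0),th,32+10*k-4,32+10*k+4,-1)-10*k),2) for k in range(-7,8)])
E
```

```text
dial axis [617.75584968 100.55841273] ring axis [617.75308143 100.29246179] 81.1854183458909
line 60 31.910922420140732 line 66 32.02914089486988 line 72 32.108713291837816 mark 43 32.62421156479388 mark 47 33.35365349269178 mark 51 33.20292090138275 
ticks [32.25, 32.1, 31.64, 32.18, 32.02, 31.38, 31.91, 31.89, 32.17, 32.06, 32.26, 32.0, 31.94, 32.44, 32.81]
line 60 32.116242855739316 line 66 32.218279722266786 line 72 32.28296330070445 mark 43 32.87569181933436 mark 47 33.618451028984055 mark 51 33.42867918885453 
ticks [32.43, 32.33, 31.87, 32.46, 32.25, 31.64, 32.17, 32.11, 32.37, 32.19, 32.39, 32.1, 31.95, 32.42, 32.75]
```

Checked several ways, the mark is about 1.1° past the line (33.2° against 32.1°). I'll nudge it back from the other side of the post, keeping the tip high so the gripper body clears the bottle.

```bash
python3 - <<'E'
from h import *
s=np.r_[pose()[0],bot.get_obs()['tcp_rot'][2]]
e=arc(33.2,200,d=-24.5);print(e)
w=[s+(e-s)*k/10 for k in range(1,11)];seq(w)
E
```

```text
[633.621452   140.2654385  200.           2.15024564]
[[35.0,-1.4,-0.0,0.000,-0.000,-0.110],[70.0,-2.8,-0.0,0.000,-0.000,-0.221],[105.0,-4.2,-0.0,0.000,-0.000,-0.331],[140.0,-5.6,-0.1,0.000,-0.000,-0.441],[175.0,-7.0,-0.1,0.000,-0.000,-0.551]]
[[30.5,17.1,-0.0,0.000,0.000,-0.110],[61.1,34.3,-0.0,0.000,0.000,-0.221],[91.6,51.4,-0.1,0.000,0.000,-0.331],[122.2,68.5,-0.1,0.000,0.000,-0.441],[152.7,85.7,-0.1,0.000,0.000,-0.551]]
```

Emit:
step_arm --pt "35 -1 0 0 0 -0.11" --pt "70 -3 0 0 0 -0.22" --pt "105 -4 0 0 0 -0.331" --pt "140 -6 0 0 0 -0.441" --pt "175 -7 0 0 0 -0.551"

```text
time: 15.53
tool_pos: [552.7, -13.2, 199.9]
tcp_rot: [3.141, -0.0, 1.604]
contact_force: [0.1, 0.8, 0.2]
grip_width: 0.4
```

Emit:
step_arm --pt "30 17 0 0 0 -0.11" --pt "61 34 0 0 0 -0.22" --pt "92 51 0 0 0 -0.331" --pt "122 68 0 0 0 -0.441" --pt "152.7 85.7 0 0 0 -0.551"

```text
time: 15.95
tool_pos: [634.1, 142.0, 199.7]
tcp_rot: [-3.141, -0.0, 2.155]
contact_force: [0.7, -0.2, -0.2]
grip_width: 0.1
```

Emit:
step_arm --pt "0 0 0 0 0 0" --pt "0 0 0 0 0 0" --pt "0 0 0 0 0 0"

```text
time: 16.2
tool_pos: [633.3, 140.0, 199.4]
tcp_rot: [-3.141, -0.0, 2.149]
contact_force: [-0.1, -0.7, 0.1]
grip_width: 0.5
```

```bash
python3 - <<'E'
from h import *
print(bot.get_obs()['time']);seq([arc(33.2,104,d=-24.5)])
E
```

```text
16.2
[[0.0,0.5,95.4,-0.001,-0.000,-0.001]]
```

Emit:
step_arm --pt "0 0 30 0 0 0" --pt "0 0 60 0 0 0" --pt "0 0 85 0 0 0" --pt "0 0 95 0 0 0" --pt "0 0 95 0 0 0"

```text
time: 16.62
tool_pos: [632.0, 138.8, 102.4]
tcp_rot: [-3.137, -0.002, 2.148]
contact_force: [-0.6, -0.3, -1.0]
grip_width: 0.3
```

Emit:
step_arm --pt "-2 0 0 0 0 0" --pt "-4 0 0 0 0 0" --pt "-6 0 0 0 0 0" --pt "-6.5 0 0 0 0 0" --pt "-6.5 0 0 0 0 0"

```text
time: 17.03
tool_pos: [637.8, 134.7, 105.9]
tcp_rot: [3.14, 0.001, 2.149]
contact_force: [-0.8, 0.1, -0.4]
grip_width: 0.4
```

Emit:
step_arm --pt "0 0 0 0 0 0" --pt "-0.5 0 0 0 0 0" --pt "-1 0 0 0 0 0" --pt "-1 0 0 0 0 0" --pt "-1 0 0 0 0 0"

```text
time: 17.45
tool_pos: [637.8, 134.1, 104.8]
tcp_rot: [-3.142, -0.0, 2.15]
contact_force: [-0.8, -0.4, 1.0]
grip_width: 0.6
```

Emit:
step_arm --pt "-0.3 0 0 0 0 0" --pt "-0.5 0 0 0 0 0" --pt "-0.5 0 0 0 0 0"

```text
time: 17.7
tool_pos: [638.1, 133.6, 104.8]
tcp_rot: [3.142, -0.0, 2.15]
contact_force: [-0.1, 0.2, -0.6]
grip_width: 0.2
```

```bash
cat >> h.py <<'E'
def eff2():
    o=bot.get_obs();q=np.array(o['tool_pos'])[:2]-AX;f=np.radians(33.2);t=np.array([-np.sin(f),np.cos(f)])
    print(o['time'],'gap to nominal contact',q@t-15.5,'Ft',np.array(o['contact_force'])[:2]@t,'yaw',np.degrees(o['tcp_rot'][2]))
E
python3 -c "
from h import *
eff2()"
```

```text
17.7 gap to nominal contact 1.015630559167704 Ft 0.1685442013840957 yaw 123.17592170113987
```

Emit:
step_arm --pt "-0.4 0 0 0 0 0" --pt "-0.4 0 0 0 0 0"

```text
time: 17.87
tool_pos: [638.3, 133.3, 104.8]
tcp_rot: [3.142, -0.0, 2.15]
contact_force: [-0.7, 0.2, -0.3]
grip_width: 0.1
```

Emit:
step_arm --pt "-0.4 0 0 0 0 0" --pt "-0.4 0 0 0 0 0"

```text
time: 18.03
tool_pos: [638.4, 133.0, 104.8]
tcp_rot: [-3.142, -0.0, 2.15]
contact_force: [-0.4, 0.9, 0.1]
grip_width: 0.8
```

```bash
python3 -c "
from h import *
eff2()"
```

```text
18.0333 gap to nominal contact 0.3305468614397604 Ft 0.9692221022399894 yaw 123.17168741611518
```

Emit:
step_arm --pt "-0.4 0 0 0 0 0" --pt "-0.4 0 0 0 0 0"

```text
time: 18.2
tool_pos: [638.5, 132.9, 104.8]
tcp_rot: [-3.141, -0.001, 2.15]
contact_force: [-2.2, 0.9, 0.6]
grip_width: 0.4
```

```bash
python3 -c "
from h import *
eff2()"
```

```text
18.2 gap to nominal contact 0.18995554595028352 Ft 1.9912230208391446 yaw 123.17827958093842
```

Emit:
step_arm --pt "-0.4 0 0 0 0 0" --pt "-0.7 0 0 0 0 0" --pt "-0.7 0 0 0 0 0"

```text
time: 18.45
tool_pos: [639.0, 132.2, 104.8]
tcp_rot: [-3.141, -0.0, 2.15]
contact_force: [-1.0, 1.7, 0.7]
grip_width: 0.4
```

```bash
python3 -c "
from h import *
eff2()"
```

```text
18.45 gap to nominal contact -0.6584799732534155 Ft 1.9415584085164652 yaw 123.17856239378958
```

Emit:
step_arm --pt "3 0 0 0 0 0" --pt "7 0 0 0 0 0" --pt "7 0 -35 0 0 0" --pt "7 0 -70 0 0 0" --pt "7 0 -100 0 0 0"

```text
time: 18.87
tool_pos: [635.3, 138.0, 206.6]
tcp_rot: [3.141, 0.001, 2.15]
contact_force: [1.1, -0.1, 0.2]
grip_width: 0.3
```

Emit:
step_arm --pt "-14 -30 0 0 0 0.11" --pt "-29 -61 0 0 0 0.22" --pt "-44 -91 0 0 0 0.33" --pt "-58 -121 0 0 0 0.44" --pt "-73 -152 0 0 0 0.55"

```text
time: 19.28
tool_pos: [547.0, -7.2, 205.0]
tcp_rot: [3.141, 0.0, 1.595]
contact_force: [0.7, 0.1, -0.5]
grip_width: 0.4
```

Emit:
step_arm --pt "-27 -19 0 0 0 0.11" --pt "-54 -38 0 0 0 0.22" --pt "-81 -57 0 0 0 0.33" --pt "-108 -76 0 0 0 0.44" --pt "-134 -94 0 0 0 0.55"

```text
time: 19.7
tool_pos: [456.8, -144.2, 205.1]
tcp_rot: [3.141, 0.0, 1.044]
contact_force: [0.7, -1.4, 0.8]
grip_width: 0.2
```

```bash
cat >> h.py <<'E'
def peak(p,th,lo,hi,sg):
    k=(th>=lo)&(th<=hi);q=sg*p[k];q=np.clip(q-np.percentile(q,30)-4,0,None);return (q*th[k]).sum()/q.sum()
def check():
    c=mean('top',12);a,r=axis(c,AX);print(a,r,lines(c,a))
    for r0,r1 in((60,66),(66,72),(72,77)):
        th,_,I=polar(c,a,52,r0,r1);print('line',r0,peak(I.mean(0),th,26,38,-1),end=' ')
    for r0,r1 in((43,47),(47,51),(51,55)):
        th,_,I=polar(c,a,62,r0,r1);print('mark',r0,peak(I.mean(0),th,22,44,1),end=' ')
    return c
E
python3 -c "
from h import *
print(bot.get_obs()['time'],pose()[0])
c=check()
L=[onz(c,230+u/4.28,140+v/4.28,z)[:2] for u,v,z in((310,468,77),(290,468,77),(331,471,77))]
print(L)
s=np.r_[pose()[0],bot.get_obs()['tcp_rot'][2]];u=np.array([np.cos(-.087),np.sin(-.087)])
e=np.r_[AX-u*(138+9.5+10),170,-.087];print(e,AX-133*u)
seq([s+(e-s)*k/10 for k in range(1,11)])
"
```

```text
19.7 [ 456.81203146 -144.20931982  205.07318861]
[617.75265863 100.55783976] 55.60299619421472 (np.float64(32.019957196743526), np.float64(32.1249917369289))
line 60 31.911303486162325 line 66 32.027389690373745 line 72 32.1062226673585 mark 43 31.969107002763142 mark 47 32.13709298190376 mark 51 32.069248888836135 [array([487.93072796, 111.59732335]), array([487.66624012, 121.85121398]), array([486.67885764, 100.78493243])]
[ 4.60845683e+02  1.14285221e+02  1.70000000e+02 -8.70000000e-02] [485.2530211  112.15640871]
[[22.4,-12.5,3.5,-0.000,-0.000,0.114],[44.8,-25.0,6.9,-0.000,-0.000,0.228],[67.2,-37.5,10.4,-0.000,-0.000,0.341],[89.7,-50.0,13.9,-0.000,-0.000,0.455],[112.1,-62.6,17.4,-0.000,-0.000,0.569]]
[[12.1,-22.6,3.5,0.000,-0.000,0.114],[24.3,-45.2,6.9,0.000,-0.000,0.228],[36.4,-67.9,10.4,0.000,-0.000,0.341],[48.6,-90.5,13.9,0.000,-0.000,0.455],[60.7,-113.1,17.4,0.000,-0.000,0.569]]
```

The mark (32.1°) and the line (32.0°) now agree. Next is the slide.

Emit:
step_arm --pt "22 -12.5 3 0 0 0.114" --pt "45 -25 7 0 0 0.228" --pt "67 -37.5 10 0 0 0.341" --pt "90 -50 14 0 0 0.455" --pt "112 -62.6 17 0 0 0.569"

```text
time: 20.72
tool_pos: [459.3, -13.2, 187.6]
tcp_rot: [-3.141, -0.0, 0.476]
contact_force: [0.9, 0.3, 0.2]
grip_width: 0.8
```

Emit:
step_arm --pt "12 -22.6 3 0 0 0.114" --pt "24 -45 7 0 0 0.228" --pt "36 -68 10 0 0 0.341" --pt "48.6 -90.5 14 0 0 0.455" --pt "60.7 -113 17 0 0 0.569"

```text
time: 21.13
tool_pos: [460.8, 115.2, 170.6]
tcp_rot: [-3.141, -0.0, -0.093]
contact_force: [0.2, 0.5, -0.5]
grip_width: 0.4
```

Emit:
step_arm --pt "0 0 0 0 0 0" --pt "0 0 0 0 0 0" --pt "0 0 0 0 0 0"

```text
time: 21.38
tool_pos: [460.9, 113.4, 170.8]
tcp_rot: [3.141, 0.0, -0.085]
contact_force: [-1.3, -0.9, -0.0]
grip_width: 0.4
```

```bash
python3 -c "
from h import *
print(pose()[0]);seq([[460.8,113,84,-.087]])
c=shot('side','x.png');cv2.imwrite('pics/s6.png',cv2.resize(c['color'][120:280,230:450,::-1],None,fx=3.3,fy=3.3,interpolation=2))"
```

```text
[460.89693681 113.42199349 170.79452486]
[[-0.1,0.4,86.8,0.000,0.000,0.002]]
```

View pics/s6.png

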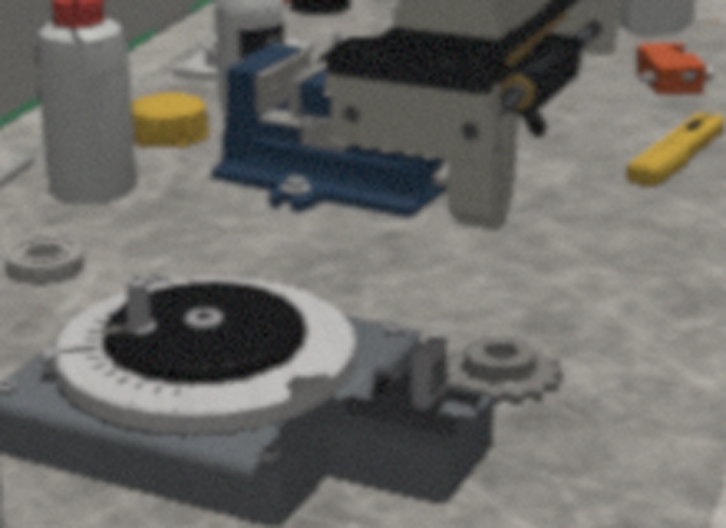

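Emit:
step_arm --pt "-2 0 30 0 0 0" --pt "-2 0 60 0 0 0" --pt "-2 0 80 0 0 0" --pt "-2 0 87 0 0 0" --pt "-2 0 87 0 0 0"

```text
time: 21.85
tool_pos: [458.2, 112.8, 82.6]
tcp_rot: [3.141, 0.003, -0.089]
contact_force: [-0.6, 0.4, 0.6]
grip_width: 0.4
```

Emit:
step_arm --pt "2 0 0 0 0 0" --pt "4 0 0 0 0 0" --pt "6 0 0 0 0 0" --pt "8 0 0 0 0 0" --pt "9 0 0 0 0 0"

```text
time: 22.27
tool_pos: [468.7, 112.9, 84.6]
tcp_rot: [-3.141, -0.002, -0.088]
contact_force: [-0.9, -0.1, -0.4]
grip_width: 0.5
```

Emit:
step_arm --pt "1.5 0 0 0 0 0" --pt "3 0 0 0 0 0" --pt "4.5 0 0 0 0 0" --pt "6 0 0 0 0 0" --pt "7.5 0 0 0 0 0"

```text
time: 22.68
tool_pos: [475.2, 112.3, 83.8]
tcp_rot: [3.142, 0.001, -0.088]
contact_force: [-3.2, 0.1, 1.9]
grip_width: 0.5
```

Emit:
step_arm --pt "1.5 0 0 0 0 0" --pt "3 0 0 0 0 0" --pt "4.5 0 0 0 0 0" --pt "6 0 0 0 0 0" --pt "7.5 0 0 0 0 0"

```text
time: 23.1
tool_pos: [482.9, 111.6, 83.8]
tcp_rot: [-3.141, 0.0, -0.088]
contact_force: [-3.2, -0.1, 1.7]
grip_width: 0.8
```

Emit:
step_arm --pt "1 0 0 0 0 0" --pt "2 0 0 0 0 0" --pt "3 0 0 0 0 0" --pt "4 0 0 0 0 0"

```text
time: 23.43
tool_pos: [486.8, 111.3, 83.8]
tcp_rot: [-3.142, 0.0, -0.088]
contact_force: [-3.6, 1.0, 1.1]
grip_width: 0.5
```

Emit:
step_arm --pt "0.5 0 0 0 0 0" --pt "1 0 0 0 0 0" --pt "1 0 0 0 0 0"

```text
time: 23.68
tool_pos: [487.9, 111.2, 83.8]
tcp_rot: [-3.141, -0.0, -0.088]
contact_force: [-1.5, 1.0, 0.1]
grip_width: 0.7
```

Emit:
step_arm --pt "0.5 0 0 0 0 0" --pt "1 0 0 0 0 0" --pt "1 0 0 0 0 0"

```text
time: 23.93
tool_pos: [488.9, 111.1, 83.8]
tcp_rot: [-3.142, -0.0, -0.088]
contact_force: [-2.6, 0.6, 0.2]
grip_width: 0.5
```

Emit:
step_arm --pt "0.5 0 0 0 0 0" --pt "1 0 0 0 0 0" --pt "1 0 0 0 0 0"

```text
time: 24.18
tool_pos: [489.5, 111.0, 83.8]
tcp_rot: [-3.142, 0.001, -0.088]
contact_force: [-3.8, 0.4, 1.7]
grip_width: 0.5
```

Emit:
step_arm --pt "0.4 0 0 0 0 0" --pt "0.8 0 0 0 0 0" --pt "0.8 0 0 0 0 0"

```text
time: 24.43
tool_pos: [489.6, 111.0, 83.8]
tcp_rot: [3.141, 0.002, -0.088]
contact_force: [-7.0, 0.4, 4.1]
grip_width: 0.3
```

Emit:
step_arm --pt "0.4 0 0 0 0 0" --pt "0.6 0 0 0 0 0" --pt "0.6 0 0 0 0 0"

```text
time: 24.68
tool_pos: [489.6, 111.0, 83.8]
tcp_rot: [3.141, 0.003, -0.088]
contact_force: [-8.5, 1.3, 6.6]
grip_width: 0.3
```

The motion stalled at x = 489.6 while the force rose to 8.5 N, so the slide is against its stop. I'll withdraw and check.

Emit:
step_arm --pt "-4 0 0 0 0 0" --pt "-9 0 0 0 0 0" --pt "-9 0 -35 0 0 0" --pt "-9 0 -70 0 0 0" --pt "-9 0 -105 0 0 0"

```text
time: 25.1
tool_pos: [482.2, 111.6, 189.9]
tcp_rot: [3.142, -0.0, -0.088]
contact_force: [0.9, 1.0, -0.4]
grip_width: 0.3
```

Emit:
step_arm --pt "-5 32 0 0 0 0" --pt "-10 65 0 0 0 0" --pt "-15 97 0 0 0 0" --pt "-20 130 0 0 0 0" --pt "-25 160 0 0 0 0"

```text
time: 25.52
tool_pos: [443.1, -47.2, 189.1]
tcp_rot: [3.141, -0.002, -0.088]
contact_force: [1.1, -0.1, -0.5]
grip_width: 0.2
```

Emit:
step_arm --pt "0 32 0 0 0 0" --pt "0 65 0 0 0 0" --pt "0 97 0 0 0 0" --pt "0 130 0 0 0 0" --pt "0 130 0 0 0 0"

```text
time: 25.93
tool_pos: [432.1, -180.3, 189.1]
tcp_rot: [3.138, -0.003, -0.092]
contact_force: [0.4, -0.0, -0.1]
grip_width: 0.6
```

```bash
python3 -c "
from h import *
print(bot.get_obs()['time'],pose()[0])
c=check()
cv2.imwrite('pics/t7.png',cv2.resize(c['color'][140:280,230:390,::-1].astype(np.uint8),None,fx=4.28,fy=4.28,interpolation=2)[:600])"
```

```text
25.9333 [ 432.06399221 -180.30040631  189.12015215]
[617.75171519 100.55697664] 55.60891268128205 (np.float64(32.020704910080966), np.float64(32.12190257854864))
line 60 31.91142007158985 line 66 32.02888629367951 line 72 32.10799200194152 mark 43 31.968712763965417 mark 47 32.13502934731819 mark 51 32.06523882780691
```

View pics/t7.png

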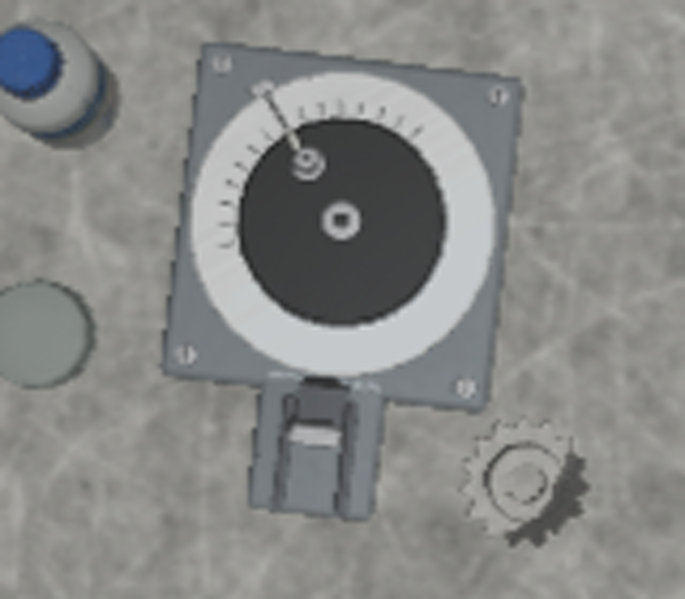

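The mark lines up with the long line, and the unit and bystanders haven't moved. The thumb piece went from row 468 to row 434. I'll check that travel more exactly.

```bash
python3 -c "
from h import *
c=mean('top',8)
def prof(col):
    cc=dict(c);cc['color']=col.astype(np.float32);s=np.arange(95,150,.25);u=np.array([np.cos(-.087),np.sin(-.087)]);n=np.array([-u[1],u[0]])
    P=np.array([[np.r_[AX-u*a+n*b,77] for a in s] for b in range(-8,9,2)]);return s,samp(cc,P).mean(0)
s,p0=prof(cv2.imread('pics/top0.png')[...,::-1]);s,p1=prof(c['color'])
for p in(p0,p1):
    m=np.clip(p-150,0,None) if p.max()>160 else np.clip(p-p.max()+25,0,None);h=p>(p.max()+np.median(p))/2;print(p.max(),np.median(p),(m*s).sum()/m.sum(),s[h].min(),s[h].max())
"
```

```text
164.17145 109.22673 133.13468351311496 129.25 137.0
173.93349 126.95473 113.21577000070545 109.75 116.75
```

```bash
python3 -c "
from h import *
print(bot.get_obs()['time']);bot.close_job()"
```

```text
26.9333
the job is handed in; nothing more can be done
```

The dial is set to the long line and the locking slide is fully home. I handed the job in at about 27 s, with the arm clear of everything.

- **Dial:** I pushed the post round about 139° counterclockwise with closed fingertips, at roughly 2–4 N. The first final push went about 1.1° past the line, so I nudged it back from the other side of the post. Only then did I touch the slide.
- **Mark and line:** After the slide was pushed, the mark read 32.1° and the long line 32.0° in the top camera, with a measuring error of a few tenths of a degree.
- **Slide:** I pushed it until it stalled and the force rose to about 8.5 N. The picture shows 19.9 mm of travel out of 20 mm.
- **Surroundings:** The dial axis and the target line stayed where they were to within 0.05 mm and 0.05°. The bottle, cap and sprocket look unmoved in the last picture.
- **Failed check:** At the start, the same fit on the side camera gave wrong values for the line (−12° instead of 32°) and the dial axis. I disregarded it and took all angles from the top camera.

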